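# Press the disc-headed peg of the bird feeder home

### The job

On the half-built bird feeder floor, press the peg with the flat round disc head gently down with your fingertips until its head lies fully on the board, then withdraw. Never pull it up, and leave the other three pegs standing as they are (they still wait for glue) and the things around the board where they lie.

Things in the scene. Friction and masses are not known exactly. Their poses are not given: they have to be found in the camera images.
- board: Feeder floor: a grey-painted wooden board 200 (x) x 170 (y) x 36 mm, clamped to the bench (does not move), with a branch edging 24 mm high along each of its two y sides. Origin: centre of its underside, on the bench; z up. Four pale wooden pegs stand in its top in a rectangle of 110 mm along the board's x and 90 mm along its y; which peg is in which hole varies.
- disc_peg_top (a point): Centre of the top face of the disc-headed peg: a flat round head 34 mm across and 8 mm thick on a 12 mm stem. At the start it stands 12 to 18 mm too high; fully home, the head lies on the board and this point is 44 mm above the bench (8 mm above the board's top face). The peg slides only straight up and down in its hole, stiffly (about 3 N), and stays where it is left. Once home it stops solidly, so a quick push ends in a blow; a slow one (some 20 mm/s) is gentle.
- disc_peg (a joint): How far the disc-headed peg is pressed down, m: 0 = head's underside 18 mm above the board, 0.018 = fully home. Starts between 0 and 0.006.
- ball_peg_top (a point): Top centre of a peg to be left alone: it has a ball head, 26 mm across; its top starts 71 to 77 mm above the bench. It would move as easily as the disc-headed one (about 3 N).
- block_peg_top (a point): Top centre of a peg to be left alone: it has an oblong block head, 18 x 36 mm and 18 mm tall; its top starts 66 to 72 mm above the bench. It would move as easily as the disc-headed one (about 3 N).
- slim_peg_top (a point): Top centre of a peg to be left alone: it is a plain dowel, 12 mm thick, with no head; its top starts 68 to 74 mm above the bench. It would move as easily as the disc-headed one (about 3 N).
- hammer: Hammer, 240 mm long, lying loose beside the board on the board's +y side, its length roughly along the board's x. To be left alone.
- offcut: Loose red-painted offcut of wood, 130 x 80 x 40 mm, on the bench on the board's -y side. Origin: centre of its underside. To be left alone.
- jar: Loose closed jar, 60 mm across, 70 mm tall, beyond the board (its +x side). Origin: centre of its underside. To be left alone.

How it is judged:
By the outcome, as a careful person would: the job done as asked, in the order asked, and still so for the second after the job is handed in, with the robot touching nothing.
It also fails if it takes over 32 s, if anything falls off the work surface, if the arm or the gripper's body presses on something with over 40 N, if the wrist force passes 120 N, or if a joint passes its speed limit or range.

### The arm

A 6-joint arm with a two-finger parallel gripper is mounted at the origin on the work surface. World frame = base frame: x ahead of the robot, y to its left, z up, the work surface at z = 0. Lengths are in mm, angles in degrees, forces in N, time in s.
With the tool pointing down it reaches from about 275 to 850 mm from the base axis. Payload 5.2 kg.
Tool frame: the origin (TCP) lies between the finger pads; the fingertips stand 14 mm ahead of it and the grasp point (between the pads) lies 5 mm behind it; z points along the fingers, x is the direction in which the jaws open and shut, and the axes are right-handed (so a half turn about z gives the same grasp; the last joint's range is limited). The gripper opens to 85 mm and grips with 20 to 120 N. Pads are 22 mm wide; open, the fingers measure 114 mm over their backs; the gripper's body (76 mm by 85 mm) begins 54 mm behind the grasp point. The pads swing forward as they close: fully open they stand 13 mm farther back than shut.
Start: joints at [51.864, 14.817, 87.949, -0, 77.235, -11.62], TCP at [245.531, 492.158, 245.31] pointing down, gripper open.
Joint ranges: [-179.93, 179.93], [-52.35, 119.4], [10.71, 147.94], [-69.91, 249.91], [12.55, 155.21], [-178.61, 178.61]. Speed limits (degrees/s): [147.25, 147.25, 180, 180, 180, 180].

### API

Orientations are given as [roll, pitch, yaw] about the fixed x, y, z axes, in that order (R = Rz(yaw) Ry(pitch) Rx(roll)).
In Python, from plant import r, capture gives the robot as it stands.
- The arm moves only by the tool arm_command, never from a script. Its argument "targets" is a list of rows, each a list of 5 numbers: the shift along the tool's x, y, z in mm, then the turn about the tool's z in rad, then the opening in per cent of the stroke, from 0 (shut) to 100 (fully open). A call has 1 to 10 rows; each row shifts and turns the commanded pose from where the row before left it, along the tool's axes as they then stand; what a row does not reach is not made up. A row lasts 1/8 s, in which the tool goes at most 62.5 mm and 10.7 degrees, less where a joint would pass 70% of its speed; a pose out of reach is approached as far as the arm can. A call with a gripper value outside its range is refused whole. The fingers move at their own pace and stop on an object; "newtons" is the grip in N (left out, the last holds). Time passes only in rows, so rows that do not move let the fingers close. It gives the time, the measured TCP pose, the force and the opening at its end, in the units of the state.
- r.observe(): the state, without advancing time (a new reading comes with each control period).
- capture(name): name is "scene" or "top" or "wrist"; returns a dict with "img" (384x512x3 uint8, red, green, blue), "K" (3x3 intrinsics, pixels), "R" (3x3) and "t" (3): a world point X has camera coordinates R X + t; the wrist camera has in their place "T_tool_cam" (4x4, takes a point from camera to tool coordinates, whose origin is the TCP and whose axes are the tool frame's). Camera axes: x right, y down, z forward; pixel columns grow to the right and rows downward; lengths in mm; the calibration is good to about 2 mm. A picture is of the moment at which its call begins: read the wrist's pose just before it. There is no depth.
- r.hand_in(): hands the job in, once; it reports no verdict.
The state is a dict: "clock": time; "qpos": joint angles; "joint_vel": joint speeds; "tau": joint torques, N m; "tool_pos": TCP position; "tcp_rot": TCP orientation; "wrist_force": force on the tool from outside, world axes, zero at the start; "wrist_torque": the same for the moment, N m; "width": finger opening in mm.
Only numpy, scipy, OpenCV 4.12 (cv2) and the standard library are available. Lean on these libraries where they do the work, as an engineer would, in place of code of your own. Each camera call takes 0.05 s, during which the arm holds its last target.

## Working session

There is one attempt and no reset: what is moved stays moved. The work goes in short steps, Python scripts to look and compute and a tool call to move; the robot and the scene stay as the last step left them, time stands still between calls to the robot, and variables do not carry over. Pictures are saved under pics/ and viewed, and the job is handed in when it is done.

Besides the shell and the picture viewer there is one more tool, called after "Emit:" in YAML: its name, and indented under it one key for each argument. arm_command: Moves the arm, as the interface text tells. Its arguments: {"type":"object","properties":{"targets":{"type":"array","items":{"type":"array","items":{"type":"number"}}},"newtons":{"type":"number"}},"required":["targets"]}

```bash
mkdir -p pics
python3 - <<'E'
from plant import r, capture
import cv2,numpy as np
s=r.observe(); print(s)
for n in ("scene","top","wrist"):
    c=capture(n); cv2.imwrite(f"pics/{n}0.png",c["img"][:,:,::-1])
    np.savez(f"{n}0.npz",**c); print(n,{k:np.round(v,3).tolist() for k,v in c.items() if k!="img"})
E
```

```text
{'clock': 0.0, 'qpos': array([ 5.18646950e+01,  1.48599808e+01,  8.80124871e+01, -9.46327676e-04,
        7.72372145e+01, -1.16209152e+01]), 'joint_vel': array([-0.00167365,  0.02228513, -0.0638091 , -0.06451775,  0.10598625,
       -0.13067121]), 'tau': array([-1.48096573e-03, -4.46029830e+01, -2.90576971e+01, -5.42048838e-04,
        1.19514650e-02,  1.11579345e-05]), 'tool_pos': array([245.19425198, 491.72962601, 244.45805344]), 'tcp_rot': array([-1.79978810e+02,  1.07620019e-01,  6.34858401e+01]), 'wrist_force': array([-0.0393713 , -0.10736141,  0.69714602]), 'wrist_torque': array([0.00314095, 0.0202028 , 0.02098489]), 'width': 85.63472233085258}
scene {'K': [[424.92, 0.0, 250.239], [0.0, 424.92, 193.949], [0.0, 0.0, 1.0]], 'R': [[-0.035, 0.999, -0.021], [0.619, 0.005, -0.786], [-0.785, -0.04, -0.618]], 't': [-50.415, -309.564, 1399.506]}
top {'K': [[413.507, 0.0, 249.656], [0.0, 413.507, 194.076], [0.0, 0.0, 1.0]], 'R': [[0.012, -1.0, 0.005], [-0.995, -0.012, -0.098], [0.098, -0.003, -0.995]], 't': [48.989, 595.215, 1088.371]}
wrist {'K': [[293.518, 0.0, 253.79], [0.0, 293.518, 192.898], [0.0, 0.0, 1.0]], 'T_tool_cam': [[1.0, -0.0, -0.001, -0.155], [0.0, 0.955, 0.295, -74.71], [0.001, -0.295, 0.955, -126.72], [0.0, 0.0, 0.0, 1.0]]}
```

View pics/scene0.png

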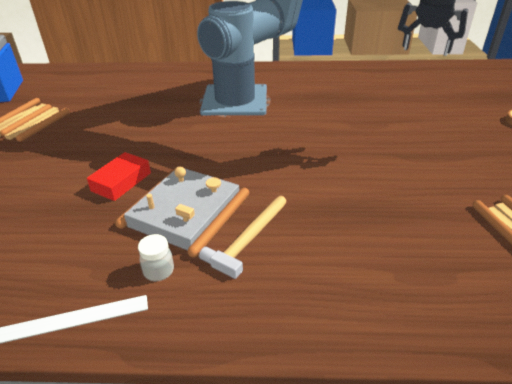

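View pics/top0.png

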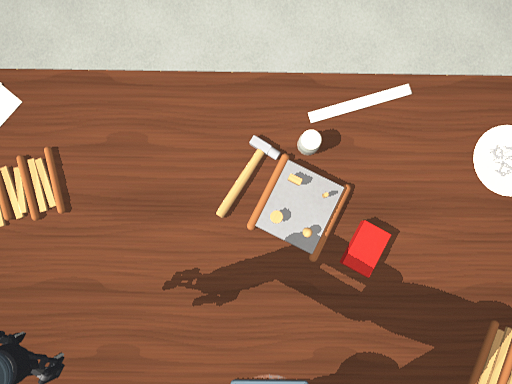

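View pics/wrist0.png

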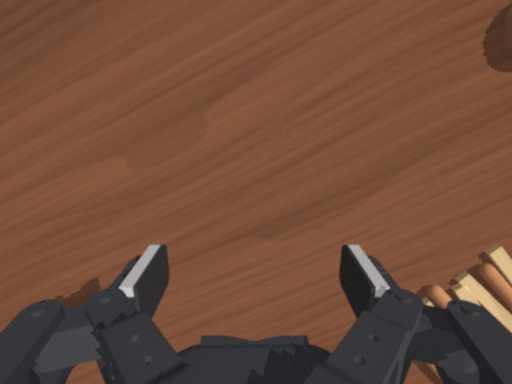

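The scene view shows the disc peg at about (213,184), with the ball at (180,174), the block at (185,212) and the slim peg at (150,202). In the top view the disc is at about (277,216), the ball at (307,232), the block at (295,179) and the slim peg at (327,194). I'll zoom in for precision.

```bash
cat > h.py <<'E'
import numpy as np,cv2
def ray(c,uv,z):
    K,R,t=c["K"],c["R"],c["t"]; C=-R.T@t; d=R.T@np.linalg.solve(K,[uv[0],uv[1],1.]); return C+d*(z-C[2])/d[2]
def proj(c,X):
    p=c["K"]@(c["R"]@np.array(X,float)+c["t"]); return p[:2]/p[2]
def tri(cs,uvs):
    A=[];b=[]
    for c,uv in zip(cs,uvs):
        C=-c["R"].T@c["t"]; d=c["R"].T@np.linalg.solve(c["K"],[uv[0],uv[1],1.]); d/=np.linalg.norm(d)
        P=np.eye(3)-np.outer(d,d); A.append(P); b.append(P@C)
    return np.linalg.lstsq(np.vstack(A),np.hstack(b),rcond=None)[0]
E
python3 - <<'E'
from h import *
t=np.load("top0.npz");s=np.load("scene0.npz")
a=cv2.resize(t["img"][145:265,240:360],None,fx=5,fy=5,interpolation=cv2.INTER_CUBIC)
b=cv2.resize(s["img"][155:255,110:255],None,fx=5,fy=5,interpolation=cv2.INTER_CUBIC)
cv2.imwrite("pics/tz.png",a[:,:,::-1]);cv2.imwrite("pics/sz.png",b[:,:,::-1])
E
```

```text
(no output)
```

View pics/tz.png

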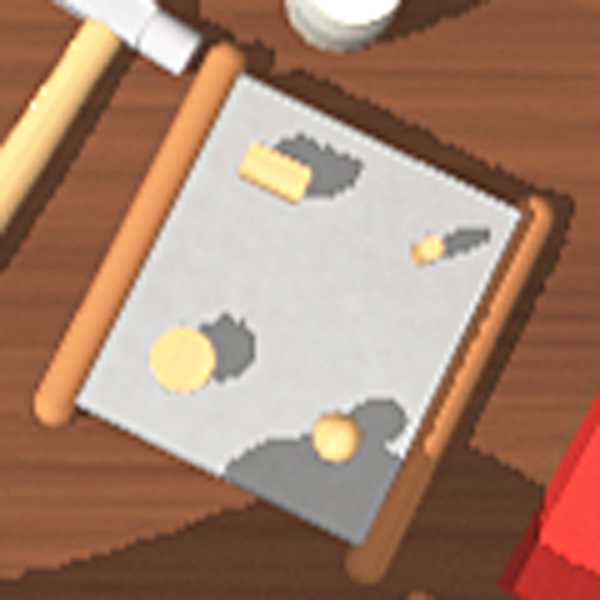

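View pics/sz.png

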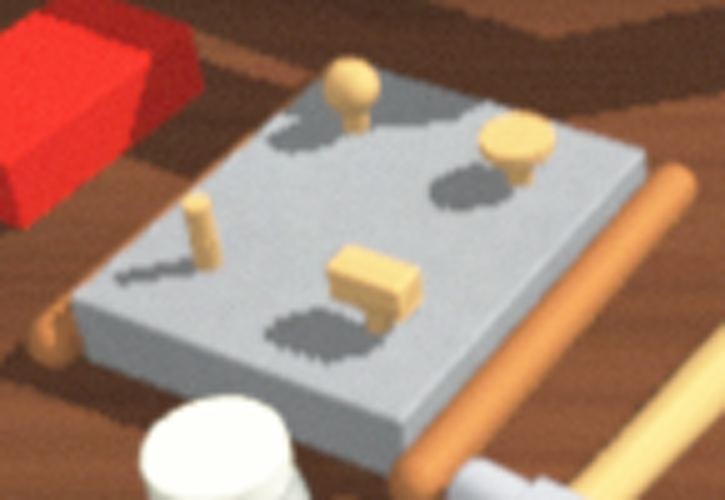

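Run:
```python
from h import *
t=np.load("top0.npz");s=np.load("scene0.npz")
T={k:(240+(x+.5)/5-.5,145+(y+.5)/5-.5) for k,(x,y) in dict(disc=(183,358),block=(274,171),slim=(432,247),ball=(336,437),c1=(240,73),c2=(521,212),c3=(78,404),c4=(362,545)).items()}
S={k:(110+(x+.5)/5-.5,155+(y+.5)/5-.5) for k,(x,y) in dict(disc=(518,135),block=(375,266),slim=(198,200),ball=(352,86)).items()}
zz=dict(disc=59,block=69,slim=71,ball=61)
P={}
for k in T:
    P[k]=ray(t,T[k],zz.get(k,36)); print(k,P[k].round(1), tri([t,s],[T[k],S[k]]).round(1) if k in S else '', ray(s,S[k],zz[k]).round(1) if k in S else '')
d=lambda a,b:np.linalg.norm((P[a]-P[b])[:2]).round(1)
print(d('disc','block'),d('disc','ball'),d('slim','block'),d('slim','ball'),d('c1','c2'),d('c1','c3'))
```

```text
disc [534.3 -13.9  59. ] [534.1 -12.9  61.3] [531.1 -12.5  59. ]
block [632.3 -60.4  69. ] [632.4 -60.1  67.6] [634.  -59.3  69. ]
slim [ 593.1 -142.5   71. ] [ 593.  -141.7   70.3] [ 594.  -140.5   71. ]
ball [494.  -93.7  61. ] [494.  -93.5  59.3] [496.4 -92.5  61. ]
c1 [690.1 -45.6  36. ]  
c2 [ 616.2 -197.2   36. ]  
c3 [510.2  40.4  36. ]  
c4 [ 437.4 -111.    36. ]  
108.4 89.4 91.0 110.4 168.7 199.4
```

Emit:
arm_command:
  targets:
    - [-27,40,0,0,0]
    - [-27,40,0,0,0]
    - [-27,40,0,0,0]
    - [-27,40,0,0,0]
    - [-27,40,0,0,0]
    - [-27,40,0,0,0]
    - [-27,40,0,0,0]
    - [-27,40,0,0,0]
    - [-27,40,0,0,0]
    - [-27,40,0,0,0]
  newtons: 40

```text
clock: 1.4
tool_pos: [483.3, 70.5, 245.2]
tcp_rot: [-180.0, -0.0, 63.5]
wrist_force: [0.3, 1.2, -0.2]
width: 0.1
```

Emit:
arm_command:
  targets:
    - [-18,28,0,0,0]
    - [-18,28,0,0,0]
    - [-17,28,0,0,0]
    - [0,0,20,0,0]
    - [0,0,25,0,0]
    - [0,0,25,0,0]
    - [0,0,20,0,0]
    - [0,0,0,0,0]
    - [0,0,0,0,0]

```text
clock: 2.52
tool_pos: [534.8, -13.0, 155.9]
tcp_rot: [180.0, -0.0, 63.5]
wrist_force: [0.8, -0.5, 0.8]
width: -0.2
```

Run:
```python
from plant import r, capture
from h import *
s=r.observe();print(s["tool_pos"],s["wrist_force"])
for n in ("wrist","scene","top"):
    c=capture(n); np.savez(f"{n}1.npz",**c)
    im=c["img"]
    if n=="scene": im=cv2.resize(im[95:255,110:300],None,fx=4,fy=3.75,interpolation=cv2.INTER_CUBIC)
    cv2.imwrite(f"pics/{n}1.png",im[:,:,::-1])
```

```text
[534.83518259 -13.00059111 155.93903805] [ 0.79787652 -0.45974478  0.82546859]
```

View pics/wrist1.png

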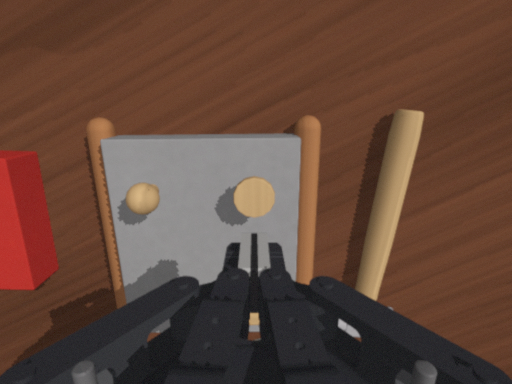

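View pics/scene1.png

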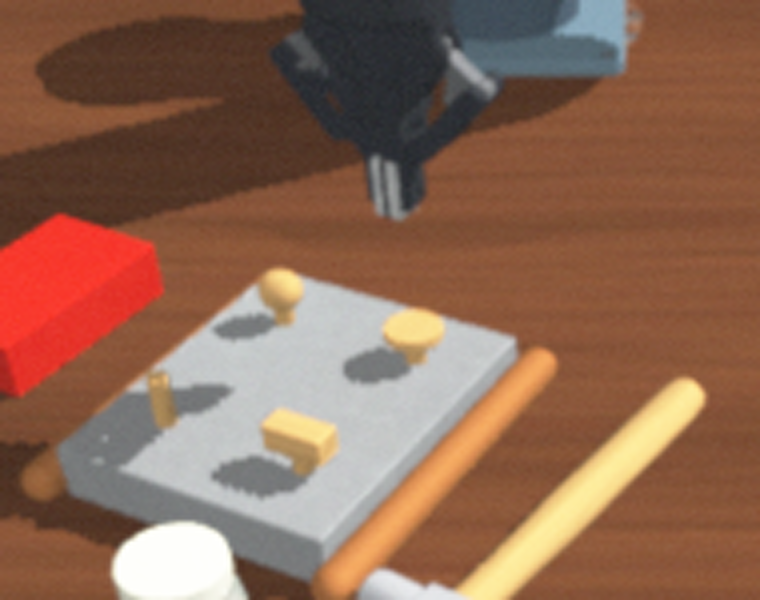

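The wrist view shows the disc at (254,197), centred between the jaws, with the ball at (143,198). I'll check the disc position, and how high the knuckles sit above the tips.

Run:
```python
from h import *
from scipy.spatial.transform import Rotation as Ro
w=np.load("wrist1.npz");s=np.load("scene1.npz")
Rt=Ro.from_euler('xyz',[180,0,63.5],degrees=True).as_matrix();p=np.array([534.8,-13,155.9])
T=w["T_tool_cam"]
R=Rt@T[:3,:3];C=p+Rt@T[:3,3]
cw=dict(K=w["K"],R=R.T,t=-R.T@C)
for z in (56,59,62): print(z,ray(cw,(254.3,197),z).round(1))
print("ball",ray(cw,(143,198),61).round(1))
# project grid of tool points into scene zoom
for x in (-60,-40,-20,0,20,40,60):
    print(x,[((proj(s,p+Rt@np.array([x,0,z]))-[110,95])*[4,3.75]).round(0).astype(int).tolist() for z in (14,0,-20,-40,-60)])
```

```text
56 [533.7 -12.4  56. ]
59 [532.9 -12.   59. ]
62 [532.  -11.6  62. ]
ball [493.6 -91.3  61. ]
-60 [[305, 185], [302, 163], [298, 133], [294, 101], [289, 68]]
-40 [[336, 193], [333, 172], [329, 141], [325, 109], [321, 76]]
-20 [[367, 201], [365, 180], [361, 149], [358, 117], [354, 84]]
0 [[399, 210], [397, 188], [394, 157], [391, 125], [387, 92]]
20 [[432, 218], [430, 197], [427, 165], [424, 133], [421, 100]]
40 [[464, 227], [463, 206], [461, 174], [458, 141], [456, 108]]
60 [[498, 236], [497, 215], [495, 183], [493, 150], [491, 116]]
```

Knuckles are 75 mm or more above the tips, so they clear the 77 mm pegs. The cameras agree on the disc to within about 2 mm. I'll descend, then press slowly.

Emit:
arm_command:
  targets:
    - [0,-1,20,0,0]
    - [0,0,20,0,0]
    - [0,0,15,0,0]
    - [0,0,10,0,0]
    - [0,0,5,0,0]
    - [0,0,2,0,0]
    - [0,0,0,0,0]

```text
clock: 3.55
tool_pos: [533.8, -12.6, 83.6]
tcp_rot: [180.0, -0.0, 63.5]
wrist_force: [-0.5, 1.0, 0.4]
width: -0.0
```

Emit:
arm_command:
  targets:
    - [0,0,2,0,0]
    - [0,0,2,0,0]
    - [0,0,2,0,0]
    - [0,0,2,0,0]
    - [0,0,2,0,0]
    - [0,0,2,0,0]

```text
clock: 4.3
tool_pos: [533.5, -12.5, 71.4]
tcp_rot: [180.0, 0.0, 63.5]
wrist_force: [-1.4, -0.2, 2.1]
width: 0.1
```

Emit:
arm_command:
  targets:
    - [0,0,2,0,0]
    - [0,0,2,0,0]
    - [0,0,2,0,0]
    - [0,0,2,0,0]

```text
clock: 4.8
tool_pos: [533.5, -12.5, 63.2]
tcp_rot: [-180.0, -0.0, 63.5]
wrist_force: [-0.7, 0.0, 3.3]
width: -0.1
```

Emit:
arm_command:
  targets:
    - [0,0,1.5,0,0]
    - [0,0,1,0,0]
    - [0,0,1,0,0]

```text
clock: 5.18
tool_pos: [533.5, -12.5, 59.7]
tcp_rot: [-180.0, 0.0, 63.5]
wrist_force: [-1.1, -0.3, 2.4]
width: 0.0
```

Contact is at about 3 N and the tip is near 45.7 mm. I'll go on in small steps until it stops solidly.

Emit:
arm_command:
  targets:
    - [0,0,0.7,0,0]
    - [0,0,0.5,0,0]
    - [0,0,0.5,0,0]

```text
clock: 5.55
tool_pos: [533.5, -12.5, 58.1]
tcp_rot: [-180.0, 0.0, 63.5]
wrist_force: [-1.1, -0.4, 2.4]
width: 0.3
```

Emit:
arm_command:
  targets:
    - [0,0,0.5,0,0]
    - [0,0,0,0,0]

```text
clock: 5.8
tool_pos: [533.5, -12.5, 58.0]
tcp_rot: [180.0, -0.0, 63.5]
wrist_force: [-2.1, 0.7, 6.9]
width: -0.0
```

Emit:
arm_command:
  targets:
    - [0,0,0.4,0,0]
    - [0,0,0,0,0]

```text
clock: 6.05
tool_pos: [533.5, -12.5, 58.0]
tcp_rot: [180.0, 0.0, 63.5]
wrist_force: [-3.1, 0.9, 8.9]
width: 0.1
```

It has stopped solidly: TCP stays at 58.0 (tip at 44.0) while the force rises. Withdrawing.

Emit:
arm_command:
  targets:
    - [0,0,-2,0,0]
    - [0,0,-5,0,0]
    - [0,0,-15,0,0]
    - [0,0,-25,0,0]
    - [0,0,-30,0,0]
    - [0,0,-30,0,0]
    - [0,0,-30,0,0]
    - [0,0,0,0,0]

```text
clock: 7.05
tool_pos: [535.3, -12.8, 197.7]
tcp_rot: [179.6, -0.1, 63.5]
wrist_force: [0.3, 1.0, 0.6]
width: -0.3
```

Run:
```python
from plant import r, capture
from h import *
s=r.observe();print(s["tool_pos"],s["wrist_force"])
im=[]
for n in ("scene","top"):
    c=capture(n); np.savez(f"{n}2.npz",**c)
a=np.load("scene0.npz")["img"][155:285,80:255];b=np.load("scene2.npz")["img"][155:285,80:255]
cv2.imwrite("pics/s2.png",cv2.resize(np.hstack([a,b]),None,fx=2.28,fy=2.28,interpolation=cv2.INTER_CUBIC)[:,:,::-1])
z=np.load("scene2.npz")["img"][155:255,110:255]
cv2.imwrite("pics/s2z.png",cv2.resize(z,None,fx=5,fy=5,interpolation=cv2.INTER_CUBIC)[:,:,::-1])
```

```text
[535.2744993  -12.84326771 197.69601177] [0.27646659 1.04510859 0.61978164]
```

View pics/s2z.png

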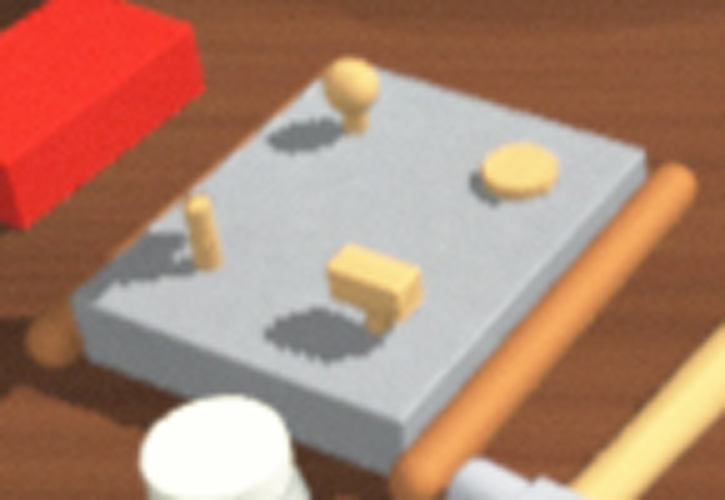

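View pics/s2.png

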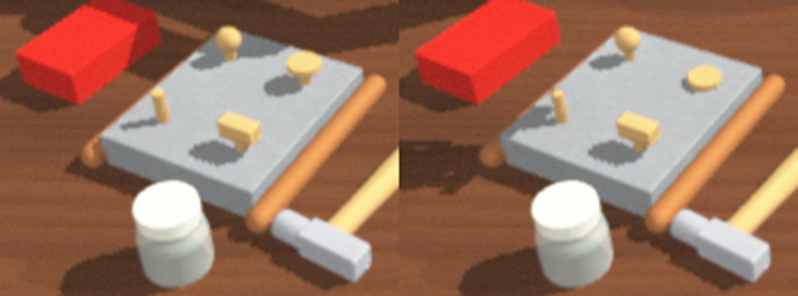

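The disc head, now at (520,171) in the zoom, lies flat on the board. The ball (352,86), block (375,270) and slim peg (198,205) are unchanged, as are the jar, hammer and offcut.

```bash
python3 -c "
from plant import r
print(r.hand_in())"
```

```text
the job is handed in; nothing more can be done
None
```

I pressed the disc-headed peg fully home with the closed fingertips, withdrew straight up, and handed the job in at about 7 s.

- **Pressing:** I pushed at about 16 mm/s and slower near the end, with roughly 3 N on the way down. At the bottom the fingertips stopped solidly at 44.0 mm while the force rose to about 9 N, which matches the fully-home height.
- **After withdrawing:** The gripper is clear, with the tool point at z 198 mm and no contact force beyond the sensor's usual offset.
- **Last pictures:** The scene view shows the disc head lying flat on the board. The ball, block and slim pegs, the hammer, the offcut and the jar look the same as in the first picture, compared by eye.
- **Disagreement between cameras:** Their estimates of the disc's position differed by about 2–3 mm, well within its 34 mm head. No check failed.

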